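Load a pulley blank into the drilling fixture and leave its sprung slide latched half-way

ROBOT

A 6-joint arm with a two-finger parallel gripper is mounted at the origin on a cart in front of the work surface, level with it; the furniture and walls round the work are solid. World frame = base frame: x ahead of the robot, y to its left, z up, the work surface at z = 0. Lengths are in mm, angles in degrees, forces in N, time in s.
With the tool pointing down it reaches from about 275 to 850 mm from the base axis. Payload 5.2 kg.
Tool frame: the origin (TCP) lies midway between the tips of the shut fingers; the grasp point (between the pads) lies 19 mm behind it; z points along the fingers, y is the line along which they close (so a half turn about z gives the same grasp; the last joint's range is limited). The gripper opens to 85 mm and grips with 20 to 120 N. Pads are 22 mm wide; open, the fingers measure 114 mm over their backs; the gripper's body (76 mm by 85 mm) begins 54 mm behind the grasp point. The pads swing forward as they close: fully open they stand 13 mm farther back than shut.
Start: joints at [-84.099, 14.817, 87.949, -0, 77.235, -11.62], TCP at [165.602, -524.482, 231.31] pointing down, gripper open.
Joint ranges: [-179.93, 179.93], [-52.35, 119.4], [10.71, 147.94], [-69.91, 249.91], [12.55, 155.21], [-178.61, 178.61]. Speed limits (degrees/s): [147.25, 147.25, 180, 180, 180, 180].

INTERFACE

Orientations are given as [roll, pitch, yaw] about the fixed x, y, z axes, in that order (R = Rz(yaw) Ry(pitch) Rx(roll)).
In Python, from workcell import get_state, capture, calibration, sign_off gives the robot as it stands. The module is installed in compiled form; this text tells all that it offers.
- The arm moves only by the shell command python3 -m handwheel 'ROWS' [FORCE]. ROWS is JSON, a list that holds one entry, the list of rows, each a list of 7 numbers: the gripper command: -1 is fully open, 1 is shut, values between are in proportion, then the shift along the tool's x, y, z scaled (see below), then the turn, a rotation vector about the tool's x, y, z scaled (see below). A call has 1 to 5 rows; each row shifts and turns the commanded pose from where the row before left it, along the tool's axes as they then stand; what a row does not reach is not made up. The controller multiplies each number of a shift by 12 cm and each number of a turn by 60 degrees. A row lasts 1/12 s, in which the tool goes at most 41.7 mm and 7.16 degrees, less where a joint would pass 70% of its speed; a pose out of reach is approached as far as the arm can. A call with a number of a shift or a turn outside -1 to 1 is refused whole. A call with a gripper value outside its range is refused whole. The fingers move at their own pace and stop on an object; FORCE is the grip in N (left out, the last holds). Time passes only in rows, so rows that do not move let the fingers close. It gives the time, the measured TCP pose, the force, the opening and the grip force at its end, in the units of the state.
- get_state(): the state, without advancing time (a new reading comes with each control period).
- capture(name): name is "scene" or "top" or "wrist"; returns the picture (420x560x3 uint8, blue, green, red); there is no depth.
- calibration(name): a dict with "fx", "fy", "cx", "cy" (pixels), "world_from_camera" (4x4, takes a point from camera to world coordinates); the wrist camera has in their place "tool_from_camera" (4x4, takes a point from camera to tool coordinates, whose origin is the TCP and whose axes are the flange's). Camera axes: x right, y down, z forward; pixel columns grow to the right and rows downward; lengths in mm; the calibration is good to about 2 mm. A picture is of the moment at which its call begins: read the wrist's pose just before it. calibration takes no time and is no camera call.
- sign_off(): hands the job in; it is judged then, once.
The state is a dict: "clock": time; "joint_positions": joint angles; "joint_velocities": joint speeds; "effort": joint torques, N m; "ee_pos": TCP position; "ee_rot": TCP orientation; "contact_force": force on the tool from outside, world axes, zero at the start; "wrist_torque": the same for the moment, N m; "gripper_width": finger opening in mm; "finger_force": force on a finger pad.
Only numpy, scipy, OpenCV 4.12 (cv2) and the standard library are available. Lean on these libraries where they do the work, as an engineer would, in place of code of your own. Each camera call takes 0.05 s, during which the arm holds its last target. There are 200 camera calls.

TASK

Load the drilling fixture without gripping or lifting anything: with the fingertips push the wooden pulley wheel that waits in the fixture's side chute along the chute into the lane until it stops against the far wall. Then push the sprung slide by its upright plate all the way in, so that its nose drives the wheel against the end stop, and let go, so that the slide springs back and the stop pin catches it half-way. Leave the wheel at the end stop and the things round the fixture where they are.

Things in the scene. Friction and masses are not known exactly. Their poses are not given: they have to be found in the camera images.
- fixture: drilling fixture, T-shaped plywood base with aluminium walls, fixed to the table. Origin under the stop pin, 10 mm above the table; x along the lane, from push plate to end stop (away from the robot), y left, z up; all mm below are in this frame. Base z -10 to 12, x -107 to 143, y -45 to 45, with an apron x 20 to 90 out to y -110. Bridge with the stop pin: x -14 to 14, y -31 to 31, pin head up to z 72
- chute (a point): fixed point, mid-width at the outer end of the side chute (x 55, y -110, z 12, on its floor). The chute runs along +y into the lane between two low rails (inner faces x 32 and 78, top z 19); nothing is above it
- seat (a point): fixed point: the wheel's centre when it touches the end stop on the lane's centre line (x 101.5, y 0, z 23). Lane: along x, y -22 to 22, floor z 12; tall far wall with its face at y 22 (top z 42), low near wall at y -22 beyond the chute (top z 19), tall end stop with its face at x 121.5 (top z 42); open above
- pulley_mid (a point): centre of the plain grooved wooden wheel to be loaded: 40 mm across, 22 mm high, about 32 g, axis upright, loose. It starts in the chute at x about 55, y -80 to -55, centre at z 23 (underside z 12, top z 34). Against the far wall its centre is at y +2; with the slide fully in, at x about 100
- slide (a joint): sprung steel slide, m: 0 = out (at rest), 0.050 = fully in (rigid stop), along +x. Spring pushes back with 3 N at 0 to 10.5 N at 0.050, plus about 2 N while it lifts the stop pin (0.005 to 0.021). Let go beyond 0.027 it springs back and latches at about 0.025; from less it returns to 0. If latched it can be pushed in again. Its flat nose (y -15 to 15, z 13 to 27), at x 30 + travel, pushes the wheel
- push_plate (a point): point at z 55 on the near (-x) face of the slide's upright push plate, mid-width; moves with the slide, at x -95 when the slide is out. Plate 44 mm wide (y), 8 mm thick, z 22 to 80, face square to x. The space before it is free; fully in, the plate stands 23 mm before the bridge
- stop_pin (a joint): height of the sprung upright steel stop pin on the bridge, m: 0 = down (at rest, and when latched), about 0.007 = riding over the slide's saw tooth. It works by itself
- spare_wheel: bystander: another plain wooden wheel, 43 mm across, 16 mm high, lying on the table (not in the chute) beside the fixture; origin at its underside's centre
- battery: bystander: AA cell, 14x50x14 mm, lying on the table near the fixture; origin at its underside's centre
- screwdriver: bystander: stubby screwdriver, 31x124x35 mm, lying to the left of the fixture; origin at its underside's centre
- tape_roll: bystander: roll of black tape, 92 mm across, 50 mm high, flat on the table at the right; origin at its underside's centre
- pliers: bystander: long-nosed pliers, 47x148x11 mm, lying at the left; origin at its underside's centre
- pulley: the same wheel as pulley_mid; origin at its underside's centre
Not all that is in view belongs to the job. What is shaped like the pulley but blue or purple is not meant.

How it is judged:
By the outcome, as a careful person would: the job done as asked, in the order asked, and still so for the second after the job is handed in, with the robot touching nothing.
It also fails if it takes over 48 s, if anything falls off the work surface, if the arm or the gripper's body presses on something with over 40 N, if the wrist force passes 120 N, or if a joint passes its speed limit or range.

## Working session

There is one attempt and no reset: what is moved stays moved. The work goes in short steps, Python scripts to look and compute and a shell command to move; the robot and the scene stay as the last step left them, time stands still between calls to the robot, and variables do not carry over. Pictures are saved under pics/ and viewed, at most 10 in all, crops included, and the job is handed in when it is done.

```bash
mkdir -p pics
python3 - <<'E'
from workcell import *
import cv2
for n in("scene","top"):
    im=capture(n);cv2.imwrite(f"pics/{n}0.png",im);c=calibration(n);print(n,c)
s=get_state();print(s)
E
```

```text
scene {'fx': 546.7031587936167, 'fy': 546.7031587936167, 'cx': 281.0524696561846, 'cy': 205.52303116074813, 'world_from_camera': array([[ 7.34899380e-01, -4.20772958e-01,  5.31858082e-01,
        -2.56993009e+02],
       [-6.77992391e-01, -4.74099048e-01,  5.61744080e-01,
        -8.71769084e+02],
       [ 1.57866919e-02, -7.73421108e-01, -6.33695960e-01,
         1.08303495e+03],
       [ 0.00000000e+00,  0.00000000e+00,  0.00000000e+00,
         1.00000000e+00]])}
top {'fx': 526.8997403760291, 'fy': 526.8997403760291, 'cx': 280.1713241403753, 'cy': 211.83236982982964, 'world_from_camera': array([[-4.45672369e-03, -9.85937122e-01,  1.67057262e-01,
         3.83339240e+02],
       [-9.99984679e-01,  4.94256902e-03,  2.49259961e-03,
         4.98767939e+01],
       [-3.28323853e-03, -1.67043594e-01, -9.85944044e-01,
         1.31697594e+03],
       [ 0.00000000e+00,  0.00000000e+00,  0.00000000e+00,
         1.00000000e+00]])}
{'clock': 0.1, 'joint_positions': array([-8.40984004e+01,  1.48540370e+01,  8.80022186e+01, -4.04553699e-04,
        7.72358127e+01, -1.16194060e+01]), 'joint_velocities': array([ 0.11523105, -0.06408443, -0.24641563,  0.05645206,  0.07201568,
       -0.00316025]), 'effort': array([ 1.93297034e-03, -4.46974969e+01, -2.91244322e+01, -3.64667712e-04,
        6.32113544e-03, -9.08233915e-06]), 'ee_pos': array([ 165.55404591, -524.01166047,  230.58579685]), 'ee_rot': array([-1.79909739e+02, -1.81571034e-02,  1.75210810e+01]), 'contact_force': array([ 0.85345865, -0.51983354,  0.64762483]), 'wrist_torque': array([-0.01924414,  0.00239607,  0.00607487]), 'finger_force': 0.0, 'gripper_width': 85.45630601574699}
```

View pics/top0.png

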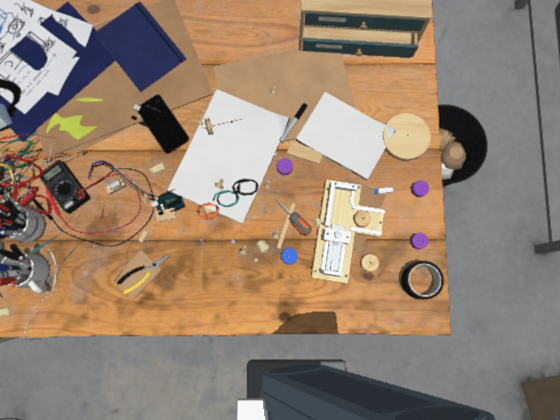

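View pics/scene0.png

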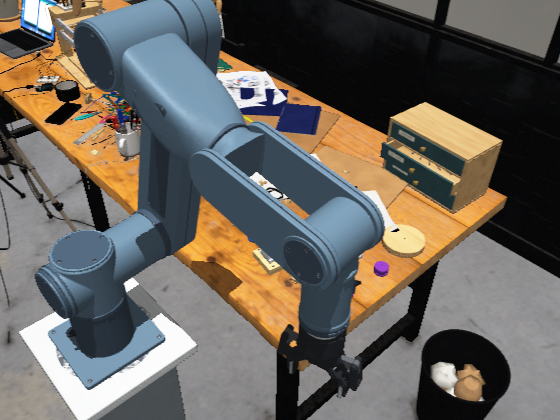

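The top view shows the fixture around (338,235) with the wheel in the chute at (362,218), and the spare wheel at (370,263). The scene view is blocked by the arm, so I'll enlarge the top view.

Run:
```python
import cv2
im=cv2.imread("pics/top0.png")[170:290,290:440]
cv2.imwrite("pics/c1.png",cv2.resize(im,None,fx=5,fy=5,interpolation=cv2.INTER_CUBIC))
```

```text
(no output)
```

View pics/c1.png

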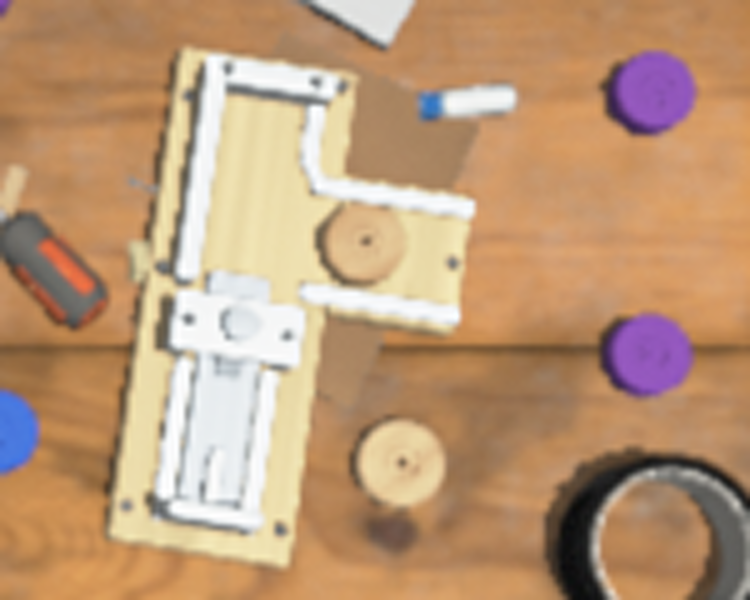

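The crop shows the base corners at (108,537), (290,566), (182,48), (357,75), the wheel top at (363,240), the plate at the bottom (y≈515), and the pin head at (240,322).

```bash
cat > h.py <<'E'
import numpy as np
from workcell import *
from scipy.spatial.transform import Rotation as R
def ray(n,u,v,z,T=None,c=None):
    c=c or calibration(n); T=c["world_from_camera"] if T is None else T
    d=T[:3,:3]@[(u-c["cx"])/c["fx"],(v-c["cy"])/c["fy"],1]; return T[:3,3]+d*(z-T[2,3])/d[2]
def fit(F,W):
    F=np.array(F,float);W=np.array(W,float)[:,:2]
    f=F-F.mean(0);w=W-W.mean(0)
    a=np.arctan2((f[:,0]*w[:,1]-f[:,1]*w[:,0]).sum(),(f*w).sum())
    Q=np.array([[np.cos(a),-np.sin(a)],[np.sin(a),np.cos(a)]]);t=W.mean(0)-Q@F.mean(0)
    return Q,t,np.degrees(a),F@Q.T+t-W
E
python3 - <<'E'
from h import *
P=[(108,537),(290,566),(182,48),(357,75)];F=[(-107,45),(-107,-45),(143,45),(143,-45)]
w=lambda p,z:ray("top",290+(p[0]+.5)/5-.5,170+(p[1]+.5)/5-.5,z)
Q,t,a,e=fit(F,[w(p,22) for p in P]);print(t,a,e)
for n,p,z in[("wheel",(363,240),44),("pin",(240,322),82),("plate top mid",(210,516),90),("spare",(402,462),16),("batt",(468,102),12),("drv",(55,270),30),("railA",(320,190),29),("railAo",(473,205),29),("railBo",(458,318),29)]:
    x=w(p,z);print(n,x,Q.T@(x[:2]-t))
E
```

```text
[538.31831933 -83.36184055] -9.365627806882632 [[-0.96277881  0.32570446]
 [-1.16464097 -0.01736019]
 [ 1.20147631  0.40513951]
 [ 0.92594347 -0.71348377]]
wheel [ 583.72518302 -147.36838932   44.        ] [ 55.21763544 -55.764095  ]
pin [538.86141228 -82.27192553  82.        ] [0.35848718 1.16376615]
plate top mid [447.44521657 -65.47655595  90.        ] [-92.57230644   2.85872231]
spare [ 477.33417054 -167.53843205   16.        ] [-46.47282772 -92.97871393]
batt [ 659.12797619 -207.54025204   12.        ] [ 139.40731946 -102.86326046]
drv [571.69765815   2.85001606  30.        ] [18.90478385 90.49460552]
railA [ 611.3112668  -129.12769612   29.        ] [ 79.46761331 -33.27735491]
railAo [ 603.37794658 -204.72903261   29.        ] [  83.94295851 -109.16194448]
railBo [ 546.99562134 -195.24018096   29.        ] [  26.76805211 -108.97490541]
```

```bash
python3 -m handwheel '[[[1,0,0,0,0,0,0.112],[1,0,0,0,0,0,0.112],[1,0,0,0,0,0,0.112],[1,0,0,0,0,0,0.112],[1,0,0,0,0,0,0]]]' 60
cat >> h.py <<'E'
FQ=fit([(0,0),(1,0)],[(0,0,0),(np.cos(np.radians(-9.37)),np.sin(np.radians(-9.37)),0)])[0];FT=np.array([538.3,-83.4])
def where(x,y,z):
    s=get_state();p=np.array(s["ee_pos"]);f=FQ.T@(p[:2]-FT);Rm=R.from_euler("xyz",s["ee_rot"],degrees=True).as_matrix()
    g=np.r_[FQ@[x,y]+FT,z+10]
    print("t",round(s["clock"],2),"fix",f.round(1),(p[2]-10).round(1),"rot",s["ee_rot"].round(2),"F",s["contact_force"].round(1),"w",round(s["gripper_width"],1))
    d=Rm.T@(g-p);print("tool shift mm",d.round(1),"units",(d/120).round(3))
E
python3 -c "
from h import *
where(55,-102,220)"
```

```text
clock: 0.52
ee_pos: [165.6, -524.2, 230.8]
ee_rot: [-179.9, 0.0, -9.6]
contact_force: [-1.1, 0.0, 0.2]
gripper_width: 25.1
finger_force: 0.0
t 0.52 fix [-296.  -495.6] 220.8 rot [-1.7994e+02  2.0000e-02 -9.5900e+00] F [-1.1  0.   0.2] w 25.1
tool shift mm [ 349.4 -394.9    1.1] units [ 2.912 -3.291  0.009]
```

```bash
python3 -m handwheel '[[[1,0.224,-0.253,0,0,0,0],[1,0.224,-0.253,0,0,0,0],[1,0.224,-0.253,0,0,0,0],[1,0.224,-0.253,0,0,0,0],[1,0.224,-0.253,0,0,0,0]]]' >/dev/null
python3 -m handwheel '[[[1,0.224,-0.253,0,0,0,0],[1,0.224,-0.253,0,0,0,0],[1,0.224,-0.253,0,0,0,0],[1,0.224,-0.253,0,0,0,0],[1,0.224,-0.253,0,0,0,0]]]' >/dev/null
python3 -m handwheel '[[[1,0.224,-0.253,0,0,0,0],[1,0.224,-0.253,0,0,0,0],[1,0.224,-0.253,0,0,0,0],[1,0,0,0,0,0,0]]]' >/dev/null
python3 -c "
from h import *
import cv2
where(55,-102,60)
cv2.imwrite('pics/w1.png',capture('wrist'));print(calibration('wrist'))"
```

```text
t 1.68 fix [ 56.9 -95.1] 220.6 rot [-1.7982e+02 -1.0000e-01 -8.8100e+00] F [-0.2 -0.  -0.5] w 0.1
tool shift mm [ -2.3   7.4 160.6] units [-0.019  0.062  1.338]
{'fx': 375.9118266407629, 'fy': 375.9118266407629, 'cx': 278.62546171839375, 'cy': 208.9302223405295, 'tool_from_camera': array([[-4.27414603e-04, -9.56505448e-01, -2.91714149e-01,
         7.49613445e+01],
       [ 9.99999879e-01, -4.79893134e-04,  1.08345261e-04,
         8.03535293e-01],
       [-2.43624450e-04, -2.91714067e-01,  9.56505538e-01,
        -1.42349210e+02],
       [ 0.00000000e+00,  0.00000000e+00,  0.00000000e+00,
         1.00000000e+00]])}
```

View pics/w1.png

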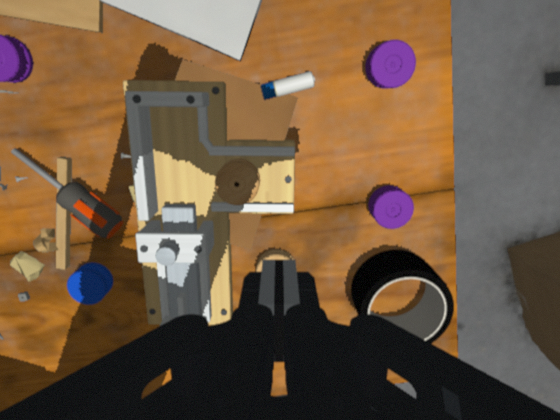

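The wrist view shows the wheel at (237,184), base back corners at (125,82) and (224,82), and the pin head at (166,256). The fingers are shut and narrow, about 36 px across.

Run:
```python
from h import *
c=calibration("wrist");s=get_state();T=np.eye(4);T[:3,:3]=R.from_euler("xyz",s["ee_rot"],degrees=True).as_matrix();T[:3,3]=s["ee_pos"];T=T@c["tool_from_camera"]
for n,u,v,z in[("wheel",237,184,44),("bl",125,82,22),("br",224,82,22),("pin",166,256,82),("apr far",297,128,22),("bridgeL",138,236,60),("railnear",293,209,29)]:
    x=ray("wrist",u,v,z,T,c);print(n,x.round(1),(FQ.T@(x[:2]-FT)).round(1))
```

```text
wheel [ 580.3 -152.2   44. ] [ 52.7 -61. ]
bl [681.8 -68.2  22. ] [139.1  38.4]
br [ 668.3 -154.7   22. ] [139.9 -49.2]
pin [536.7 -87.3  82. ] [-1.  -4.1]
apr far [ 618.8 -212.9   22. ] [ 100.5 -114.7]
bridgeL [550.7 -58.7  60. ] [ 8.2 26.4]
railnear [ 544.8 -198.3   29. ] [  25.1 -112.3]
```

```bash
sed -i 's/538.3,-83.4/536.4,-85.6/' h.py
python3 -m handwheel '[[[1,-0.015,0.04,0.3,0,0,0.005],[1,-0.015,0.04,0.3,0,0,0.005],[1,0,0,0.3,0,0,0],[1,0,0,0.3,0,0,0],[1,0,0,0.2,0,0,0]]]'>/dev/null
python3 -m handwheel '[[[1,0,0,0.1,0,0,0],[1,0,0,0,0,0,0]]]'>/dev/null
python3 -c "
from h import *
import cv2
where(55,-102,17)
cv2.imwrite('pics/w2.png',capture('wrist'))"
```

```text
t 2.32 fix [  48.6 -108.3] 38.2 rot [-179.89    0.36   -9.92] F [-0.   0.3  0.4] w 0.1
tool shift mm [ 6.4 -6.4 21.2] units [ 0.054 -0.053  0.176]
```

View pics/w2.png

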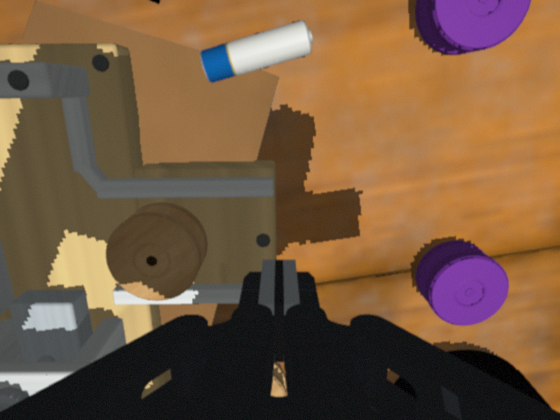

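The wheel's centre hole is at (151,260), the far rail's inner edge runs (98,195)–(273,195), the near rail's inner edge is at about v=290 (u=130), and the apron's outer edge is at about u=276. The earlier wrist reading was taken while the arm was still settling.

```bash
python3 -m handwheel '[[[1,0,0,0,0,0,0],[1,0,0,0,0,0,0]]]'>/dev/null
python3 - <<'E'
from h import *
where(55,-102,17)
c=calibration("wrist");s=get_state();T=np.eye(4);T[:3,:3]=R.from_euler("xyz",s["ee_rot"],degrees=True).as_matrix();T[:3,3]=s["ee_pos"];T=T@c["tool_from_camera"]
for n,u,v,z in[("wheel",151,260,44),("railfar",273,195,29),("railcorner",98,195,29),("railnear",130,290,29),("apron far edge",277,162,22)]:
    x=ray("wrist",u,v,z,T,c);print(n,x.round(1),(FQ.T@(x[:2]-FT)).round(1))
E
```

```text
t 2.53 fix [  52.8 -109.1] 43.6 rot [179.92  -0.21  -9.94] F [ 0.7  0.2 -0.5] w -0.3
tool shift mm [ 2.  -7.1 26.6] units [ 0.017 -0.059  0.221]
wheel [ 585.5 -148.1   44. ] [ 58.6 -53.7]
railfar [ 601.4 -205.4   29. ] [  83.7 -107.6]
railcorner [ 615.4 -126.3   29. ] [ 84.5 -27.3]
railnear [ 565.8 -126.9   29. ] [ 35.8 -36. ]
apron far edge [ 615.  -209.7   22. ] [  97.7 -109.6]
```

```bash
sed -i 's/536.4,-85.6/538.7,-85/' h.py
python3 -m handwheel '[[[1,0.02,-0.03,0.06,0,0,0],[1,0.02,-0.02,0.04,0,0,0],[1,0,0,0,0,0,0],[1,0,0,0,0,0,0],[1,0,0,0,0,0,0]]]'
python3 -c "
from h import *
import cv2
where(55,-102,17)
cv2.imwrite('pics/w3.png',capture('wrist'))"
```

```text
clock: 2.95
ee_pos: [575.3, -195.5, 39.3]
ee_rot: [180.0, 0.0, -9.9]
contact_force: [1.0, -0.5, -0.7]
gripper_width: 0.3
finger_force: 0.0
t 2.95 fix [  54.1 -103.1] 29.3 rot [ 1.80e+02  1.00e-02 -9.93e+00] F [ 1.  -0.5 -0.7] w 0.3
tool shift mm [ 0.9 -1.1 12.3] units [ 0.008 -0.009  0.103]
```

View pics/w3.png

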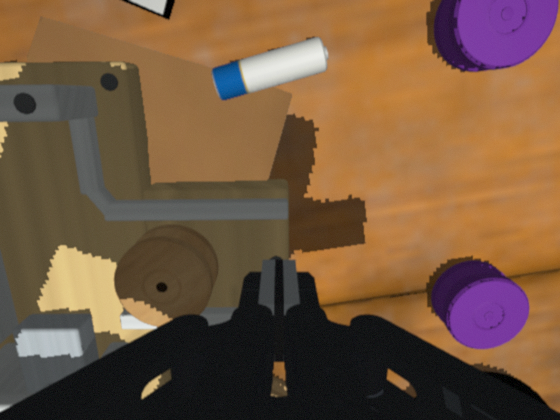

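At rest: wheel hole (161,287), far rail inner edge v≈218, apron corner (289,182), near rail inner edge (130,313).

Run:
```python
from h import *
c=calibration("wrist");s=get_state();T=np.eye(4);T[:3,:3]=R.from_euler("xyz",s["ee_rot"],degrees=True).as_matrix();T[:3,3]=s["ee_pos"];T=T@c["tool_from_camera"]
for n,u,v,z in[("wheel",161,287,44),("railfar 78",280,218,29),("railnear 32",130,313,29),("apron 90,-110",289,182,22),("lane corner",145,182,22)]:
    x=ray("wrist",u,v,z,T,c);print(n,x.round(1),(FQ.T@(x[:2]-FT)).round(1))
```

```text
wheel [ 583.1 -148.9   44. ] [ 54.2 -55.9]
railfar 78 [ 599.  -201.2   29. ] [  78.4 -104.8]
railnear 32 [ 565.3 -124.7   29. ] [ 32.7 -34.8]
apron 90,-110 [ 612.3 -207.5   22. ] [  92.5 -108.9]
lane corner [ 623.1 -145.8   22. ] [ 93.2 -46.3]
```

```bash
python3 -m handwheel '[[[1,0.005,0,0.05,0,0,0.005],[1,0,0,0.05,0,0,0],[1,0,0,0,0,0,0],[1,0,-0.03,0,0,0,0],[1,0,-0.04,0,0,0,0]]]'
python3 -m handwheel '[[[1,0,-0.05,0,0,0,0],[1,0,-0.05,0,0,0,0],[1,0,-0.05,0,0,0,0],[1,0,-0.05,0,0,0,0],[1,0,-0.05,0,0,0,0]]]'
python3 -m handwheel '[[[1,0,-0.04,0,0,0,0],[1,0,-0.04,0,0,0,0],[1,0,-0.03,0,0,0,0],[1,0,0,0,0,0,0],[1,0,0,0,0,0,0]]]'
python3 -c "
from h import *
where(55,-30,17)"
```

```text
clock: 3.42
ee_pos: [577.2, -187.5, 27.0]
ee_rot: [-180.0, 0.0, -10.3]
contact_force: [-0.5, -0.2, 0.8]
gripper_width: 0.1
finger_force: 0.0
clock: 3.83
ee_pos: [582.8, -157.1, 27.5]
ee_rot: [180.0, -0.0, -10.2]
contact_force: [-0.5, 0.1, -0.1]
gripper_width: 0.0
finger_force: 0.1
clock: 4.25
ee_pos: [585.0, -144.8, 27.3]
ee_rot: [180.0, 0.0, -10.2]
contact_force: [0.8, -0.5, 0.6]
gripper_width: 0.1
finger_force: 0.0
t 4.25 fix [ 55.4 -51.5] 17.3 rot [180.     0.   -10.24] F [ 0.8 -0.5  0.6] w 0.1
tool shift mm [ -0.7 -21.5   0.3] units [-0.006 -0.179  0.003]
```

Advance to about −33, then gently on with force checks.

```bash
python3 -m handwheel '[[[1,0,-0.04,0,0,0,0],[1,0,-0.04,0,0,0,0],[1,0,-0.04,0,0,0,0],[1,0,-0.03,0,0,0,0],[1,0,0,0,0,0,0]]]'
python3 -m handwheel '[[[1,0,-0.02,0,0,0,0],[1,0,-0.02,0,0,0,0],[1,0,0,0,0,0,0]]]'
python3 -c "
from h import *
import cv2
where(55,-30,17)
cv2.imwrite('pics/w4.png',capture('top')[170:290,290:440].repeat(4,0).repeat(4,1))"
```

```text
clock: 4.67
ee_pos: [588.2, -126.3, 27.3]
ee_rot: [-180.0, 0.0, -10.2]
contact_force: [-0.6, -0.3, -0.2]
gripper_width: 0.0
finger_force: 0.0
clock: 4.92
ee_pos: [589.1, -122.4, 27.3]
ee_rot: [180.0, -0.0, -10.2]
contact_force: [-1.1, -0.9, -0.2]
gripper_width: -0.1
finger_force: 0.1
t 4.92 fix [ 55.8 -28.7] 17.3 rot [179.99  -0.   -10.24] F [-1.1 -0.9 -0.2] w -0.1
tool shift mm [-0.8  1.3  0.3] units [-0.007  0.011  0.003]
```

View pics/w4.png

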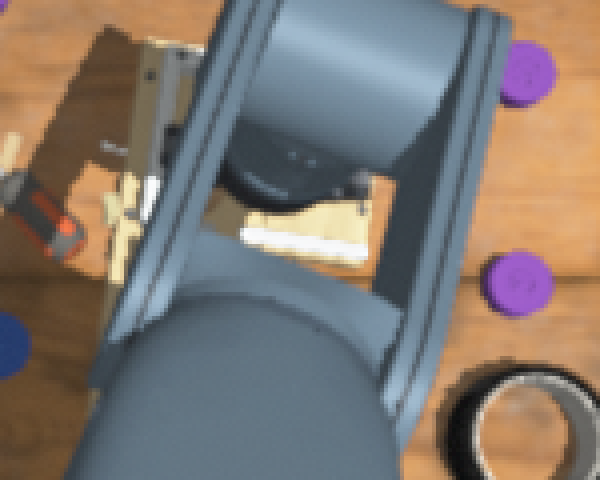

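The arm hides the lane from above, so I'll continue by force.

```bash
for i in 1 2 3; do python3 -m handwheel '[[[1,0,-0.01,0,0,0,0],[1,0,-0.01,0,0,0,0],[1,0,0,0,0,0,0]]]' | grep -E 'pos|contact'; done
```

```text
ee_pos: [589.8, -122.0, 27.6]
contact_force: [-1.4, -6.8, 0.7]
ee_pos: [590.5, -121.9, 28.1]
contact_force: [-2.6, -14.0, 1.3]
ee_pos: [591.4, -121.7, 28.5]
contact_force: [-3.1, -20.0, 1.3]
```

The wheel is against the far wall: force rises to 20 N with no travel. Back off, then up.

```bash
python3 -m handwheel '[[[1,0,0.06,0,0,0,0],[1,0,0.1,0,0,0,0],[1,0,0.15,-0.1,0,0,0],[1,0,0,-0.3,0,0,0],[1,0,0,-0.3,0,0,0]]]'|grep pos
python3 -m handwheel '[[[1,0,0,-0.2,0,0,0],[1,0,0,-0.2,0,0,0],[1,0,0,0,0,0,0],[1,0,0,0,0,0,0],[1,0,0,0,0,0,0]]]'|grep pos
python3 -c "
from h import *
import cv2
where(-131,0,120)
cv2.imwrite('pics/w5.png',capture('wrist'))"
```

```text
ee_pos: [581.8, -152.5, 110.1]
ee_pos: [583.1, -151.8, 158.5]
t 6.55 fix [ 54.7 -58.7] 148.5 rot [-1.7996e+02  7.0000e-02 -1.0260e+01] F [ 0.8 -0.4  0.7] w 0.4
tool shift mm [-186.5  -55.8   28.8] units [-1.554 -0.465  0.24 ]
```

View pics/w5.png

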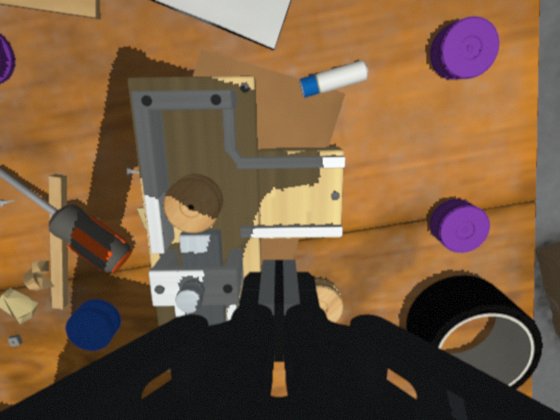

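The wheel at (191,207) lies against the far wall just ahead of the nose, and the bystanders are untouched. Now over to the push plate.

```bash
python3 -m handwheel '[[[1,-0.31,-0.093,0,0,0,-0.015],[1,-0.31,-0.093,0,0,0,0],[1,-0.31,-0.093,0,0,0,0],[1,-0.31,-0.093,0,0,0,0],[1,-0.31,-0.093,0,0,0,0]]]'|grep pos
python3 -m handwheel '[[[1,0,0,0,0,0,0],[1,0,0,0,0,0,0],[1,0,0,0,0,0,0],[1,0,0,0,0,0,0]]]'|grep pos
python3 -c "
from h import *
import cv2
where(-131,0,46)
cv2.imwrite('pics/w6.png',capture('wrist'))"
```

```text
ee_pos: [406.8, -64.9, 157.5]
ee_pos: [410.5, -66.8, 159.1]
t 7.35 fix [-129.4   -2.9] 149.1 rot [ 1.80e+02 -2.00e-02 -9.37e+00] F [ 0.8  0.2 -0.5] w 0.0
tool shift mm [ -1.6  -2.9 103.1] units [-0.013 -0.024  0.859]
```

View pics/w6.png

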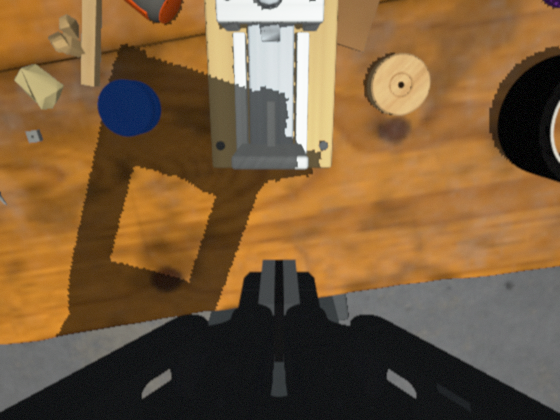

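The plate top spans u 233–308 (centre 270) at v≈161, and the fingers are at u 279, so shift about 4 mm left, then down.

```bash
python3 -m handwheel '[[[1,0,-0.02,0.25,0,0,0],[1,0,-0.015,0.25,0,0,0],[1,0,0,0.25,0,0,0],[1,0,0,0.1,0,0,0],[1,0,0,0,0,0,0]]]'|grep -E 'pos|contact'
python3 -m handwheel '[[[1,0.05,0,0,0,0,0],[1,0.05,0,0,0,0,0],[1,0.03,0,0,0,0,0],[1,0,0,0,0,0,0],[1,0,0,0,0,0,0]]]'|grep -E 'pos|contact'
python3 -c "
from h import *
where(-56,0,46)"
```

```text
ee_pos: [408.7, -61.6, 54.3]
contact_force: [0.0, 0.3, -0.7]
ee_pos: [426.6, -65.0, 58.1]
contact_force: [-0.2, 0.9, 0.6]
t 8.23 fix [-113.8    1.5] 48.1 rot [ 1.7997e+02 -1.1000e-01 -9.3500e+00] F [-0.2  0.9  0.6] w -0.0
tool shift mm [57.8  1.5  2.2] units [0.482 0.012 0.019]
```

```bash
python3 -m handwheel '[[[1,0.05,0,0,0,0,0],[1,0.05,0,0,0,0,0],[1,0.05,0,0,0,0,0],[1,0.05,0,0,0,0,0],[1,0.05,0,0,0,0,0]]]'|grep -E 'pos|contact'
python3 -m handwheel '[[[1,0.05,0,0,0,0,0],[1,0.05,0,0,0,0,0],[1,0.04,0,0,0,0,0],[1,0,0,0,0,0,0],[1,0,0,0,0,0,0]]]'|grep -E 'pos|contact'
python3 -m handwheel '[[[1,0.03,0,0,0,0,0],[1,0.03,0,0,0,0,0],[1,0,0,0,0,0,0]]]'|grep -E 'pos|contact'
python3 -c "
from h import *
where(-56,0,46)"
```

```text
ee_pos: [453.0, -68.8, 56.9]
contact_force: [-7.8, 0.6, 4.2]
ee_pos: [469.8, -71.6, 56.9]
contact_force: [-8.4, 0.8, 5.8]
ee_pos: [476.6, -72.6, 56.8]
contact_force: [-9.5, 0.8, 5.6]
t 9.32 fix [-63.3   2.1] 46.8 rot [-179.96    0.35   -9.33] F [-9.5  0.8  5.6] w -0.0
tool shift mm [7.3 2.1 0.8] units [0.061 0.018 0.006]
```

Continue to the rigid stop (a sharp force rise).

```bash
for i in 1 2 3 4; do python3 -m handwheel '[[[1,0.02,0,0,0,0,0],[1,0.02,0,0,0,0,0],[1,0,0,0,0,0,0]]]' | grep -E 'pos|contact'; done
```

```text
ee_pos: [480.9, -73.3, 56.8]
contact_force: [-9.3, 0.9, 6.8]
ee_pos: [482.7, -73.5, 56.4]
contact_force: [-16.9, 1.1, 13.3]
ee_pos: [482.7, -73.2, 55.7]
contact_force: [-31.1, 1.1, 21.6]
ee_pos: [482.6, -72.7, 55.0]
contact_force: [-44.1, 1.3, 30.1]
```

Rigid stop reached at TCP x≈−57. Let go, pull back, rise.

```bash
python3 -m handwheel '[[[1,-0.2,0,0,0,0,0],[1,-0.3,0,0,0,0,0],[1,-0.3,0,0,0,0,0],[1,0,0,-0.2,0,0,0],[1,0,0,-0.3,0,0,0]]]'|grep -E 'pos|contact'
python3 -m handwheel '[[[1,0,0,-0.3,0,0,0],[1,0,0,-0.3,0,0,0],[1,0,0,-0.3,0,0,0],[1,0,0.3,0,0,0,0],[1,0,0.3,0,0,0,0]]]'|grep -E 'pos|contact'
python3 -m handwheel '[[[1,0.2,0.3,0,0,0,0],[1,0.2,0.2,0,0,0,0],[1,0,0,0,0,0,0],[1,0,0,0,0,0,0]]]'|grep -E 'pos|contact'
python3 - <<'E'
from h import *
import cv2
where(0,0,0)
a=capture('wrist');b=cv2.resize(capture('top')[170:290,290:440],None,fx=3,fy=3,interpolation=cv2.INTER_CUBIC)
o=np.zeros((480,800,3),np.uint8);o[:360,:450]=b;o[:262,450:]=cv2.resize(a,(350,262));cv2.imwrite('pics/f.png',o)
E
```

```text
ee_pos: [397.1, -58.4, 114.3]
contact_force: [2.0, -1.3, 0.4]
ee_pos: [393.6, -132.5, 228.6]
contact_force: [0.9, 0.1, -0.1]
ee_pos: [429.2, -199.1, 225.0]
contact_force: [-0.0, 0.5, 0.7]
t 11.48 fix [ -89.5 -130.4] 215.0 rot [-179.98    0.     -9.48] F [-0.   0.5  0.7] w 0.1
tool shift mm [  89.3 -130.5  215. ] units [ 0.744 -1.088  1.792]
```

View pics/f.png

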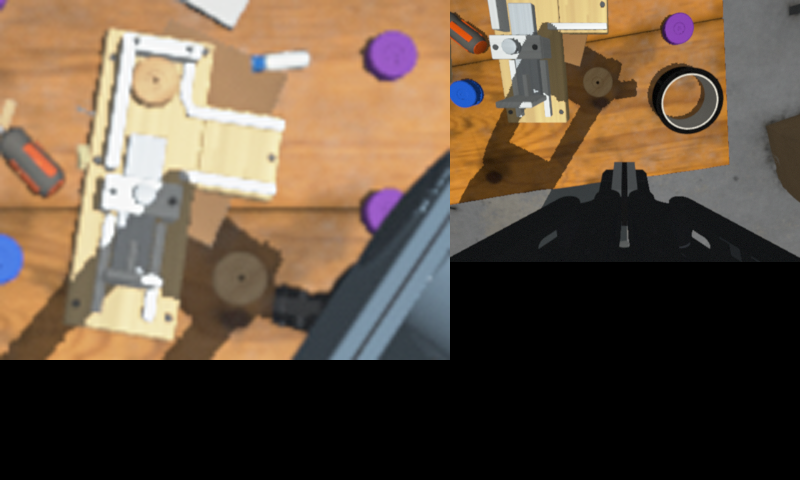

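The wheel sits at (156,79) by the end stop. The nose front edge is at (148,136), well past the bridge, and the bystanders haven't moved. A numeric check:

Run:
```python
from h import *
for n,p,z in[("wheel",(156,79),44),("nose top edge",(148,136),37),("stop face base",(160,54),52)]:
    x=ray("top",290+p[0]/3,170+p[1]/3,z);print(n,(FQ.T@(x[:2]-FT)).round(1))
```

```text
wheel [99.3  1.9]
nose top edge [52.6  1.2]
stop face base [118.7   2.2]
```

```bash
python3 -c "
from workcell import *
print(sign_off())"
```

```text
the job is handed in; nothing more can be done
None
```

The job is done and handed in: I pushed the wheel to the far wall and then the slide fully in. The last pictures show the wheel at the end stop, the slide latched half-way and the bystanders in place; it took about 11.5 s on the robot's clock.

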